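# Right the tipped carrier cup and feed the row

## Task

One carrier cup has tipped over in the infeed lane. Stand it upright again in the lane without knocking over the standing cups, then pull the feed lever through its full stroke so that the pusher closes the whole row up against the end stop, and ease the lever slowly all the way back to rest, never letting it snap back. Leave the cups standing in the lane and leave the other things lying about where they are.

Things in the scene. Friction and masses are not known exactly. Their poses are not given: they have to be found in the camera images.
- lane: Fixed infeed lane: white plastic bed 110 mm wide, top 15 mm above the table, with two aluminium side rails 20 mm high above the bed, inner faces 70 mm apart. Origin on the table under the lane's middle; local y runs along the lane from pusher to end stop, local x across it. From local y = -379 to -214 mm (behind the pusher) the bed is 150 mm wide.
- end_stop (a point): Middle of the foot of the end stop's face, on the bed at local y = +210 mm of the lane. The stop is an aluminium bar 34 mm high above the bed, 14 mm thick.
- pusher_face (a point): Middle of the foot of the pusher's face, on the bed; at rest at local y = -210 mm of the lane, moves with the pusher: a steel plate 58 mm wide, 12 mm thick, top 34 mm above the bed, a 14 mm rod behind it. It advances towards the stop with the lever, 142 mm per rad, 164 mm in all, and returns with it.
- lever_hinge (a point): Vertical pivot axis of the feed lever, 66 mm above the table, at local x = 0, y = -290 mm of the lane, on a round housing 52 mm across and 50 mm high above the table.
- feed_lever (a joint): Angle of the sprung feed lever: 0 at rest, 1.15 rad at full stroke. A flat steel arm 130 mm long, 66 to 76 mm above the table, swinging level about lever_hinge; at rest its end is at local x = +71, y = -399 mm of the lane; it swings clockwise seen from above, towards the robot, to x = -71, y = -399 mm. A spring returns it (1 to 4 N at the grip, plus the row's friction).
- lever_grip (a point): Point on the axis of the black upright grip at the lever's outer end, 111 mm above the table: round, 22 mm diameter, from 72 to 144 mm above the table; moves with the lever.
- cup_a: The tipped cup: open aluminium cup, 62 mm outer diameter, 90 mm high, 4 mm wall (mouth 54 mm across), floor 6 mm thick, about 0.18 kg. Origin at the centre of its underside; its z axis points from the underside to the mouth. It lies along the lane with its mouth towards the pusher.
- cup_b: Standing cup, same shape as cup_a, next in the lane. Origin at the centre of its underside, z up to the mouth.
- cup_c: Standing cup, same shape, after cup_b. Origin at the centre of its underside.
- cup_d: Standing cup, same shape, last before the end stop. Origin at the centre of its underside.
- grease_jar: Bystander: white jar, 54 mm diameter, 75 mm high, beside the lane. Origin under its centre.
- coupling: Bystander: brass air coupling, 26 mm diameter, 22 mm high, on the wide bed near the lever. Origin under its centre.
- screwdriver: Bystander: screwdriver lying along its x axis, between robot and lane.
- wrench: Bystander: wrench lying along its x axis, between robot and lane.
- tape_roll: Bystander: roll of tape, 90 mm across, 25 mm high. Origin under its centre.
- nest_block: Bystander: black stepped plastic block 60 x 80 x 34 mm beyond the lane. Origin under its centre.
- bolt_tray: Bystander: grey tray 100 x 80 x 35 mm beyond the lane. Origin under its centre.
Not all that is in view belongs to the job. Leave any pink look-alike of the cup_b alone.

How it is judged (in metres and radians):
On the way, in this order (a step that is already met when the one before it is completed fails the run):
1. all four cups stand upright in the lane, at rest, with the lever at rest (angle between each of cup_a, cup_b, cup_c, cup_d's own z axis and vertical below 0.1 rad and height (world z) of cup_a between 0.008 and 0.025 m and x of cup_a in the frame of lane between -0.012 and 0.012 m and height (world z) of cup_b between 0.008 and 0.025 m and x of cup_b in the frame of lane between -0.012 and 0.012 m and height (world z) of cup_c between 0.008 and 0.025 m and x of cup_c in the frame of lane between -0.012 and 0.012 m and height (world z) of cup_d between 0.008 and 0.025 m and x of cup_d in the frame of lane between -0.012 and 0.012 m and linear speed of each of cup_a, cup_b, cup_c, cup_d below 0.03 m/s and value of joint feed_lever below 0.1 rad), for 0.2 s.
2. the feed lever is pulled through its full stroke (at least 1.1 of 1.15 rad) (value of joint feed_lever above 1.1 rad), for 0.1 s.
At the end, for the whole second after the job is handed in: All four cups stand upright (0.1 rad) at rest on the bed, within 12 mm of the lane's middle line, closed up against the end stop (each centre beyond local y = -26 mm of the lane: about 15 mm of slack in all); the lever is back at rest (below 0.06 rad) (angle between each of cup_a, cup_b, cup_c, cup_d's own z axis and vertical below 0.1 rad and height (world z) of cup_a between 0.008 and 0.025 m and x of cup_a in the frame of lane between -0.012 and 0.012 m and height (world z) of cup_b between 0.008 and 0.025 m and x of cup_b in the frame of lane between -0.012 and 0.012 m and height (world z) of cup_c between 0.008 and 0.025 m and x of cup_c in the frame of lane between -0.012 and 0.012 m and height (world z) of cup_d between 0.008 and 0.025 m and x of cup_d in the frame of lane between -0.012 and 0.012 m and linear speed of each of cup_a, cup_b, cup_c, cup_d below 0.03 m/s and y of each of cup_a, cup_b, cup_c, cup_d in the frame of lane above -0.026 m and value of joint feed_lever below 0.06 rad); the robot touches nothing.
It fails at once if a standing cup is knocked over (angle between any of cup_b, cup_c, cup_d's own z axis and vertical above 0.6 rad).
It fails at once if the lever snaps back (faster than 1.0 rad/s, 0.13 m/s at the grip) (velocity of joint feed_lever below -1 rad/s and value of joint feed_lever below 1.05 rad).
It fails at once if a bystander is moved by more than 40 mm (distance of any of grease_jar, coupling, screwdriver, wrench, tape_roll, nest_block, bolt_tray from where it was at the start of the episode above 0.04 m).
It also fails if it takes over 61 s, if anything falls off the work surface, if the arm or the gripper's body presses on something with over 40 N, if the wrist force passes 120 N, or if a joint passes its speed limit or range.

## Robot

A 6-joint arm with a two-finger parallel gripper is mounted at the origin on the work surface. World frame = base frame: x ahead of the robot, y to its left, z up, the work surface at z = 0. Lengths are in m, angles in degrees, forces in N, time in s.
With the tool pointing down it reaches from about 0.3 to 0.75 m from the base axis. Payload 8.5 kg.
Tool frame: the origin (TCP) lies midway between the tips of the shut fingers; the grasp point (between the pads) lies 19 mm behind it (env.grasp_offset is the distance from the TCP to the grasp point, in m); z points along the fingers, y is the line along which they close (so a half turn about z gives the same grasp; the last joint's range is limited). The gripper opens to 85 mm and grips with 20 to 120 N. Pads are 22 mm wide; open, the fingers measure 114 mm over their backs; the gripper's body (76 mm by 85 mm) begins 54 mm behind the grasp point. The pads swing forward as they close: fully open they stand 13 mm farther back than shut.
Start: joints at [51.32, 21.807, 74.336, -0, 83.858, -12.336], TCP at [0.244, 0.493, 0.231] pointing down, gripper open.
Joint ranges: [-178.18, 178.18], [-50.72, 133.34], [12.68, 142.11], [-81.47, 261.47], [9.98, 163.14], [-165.26, 165.26]. Speed limits (degrees/s): [136.94, 136.94, 180, 180, 180, 180].

## Interface

Orientations are given as a 3x3 rotation matrix whose columns are the frame's x, y, z axes.
In Python, from rig import env gives the robot as it stands.
- The arm moves only by the tool servo_tool, never from a script. Its argument "deltas" is text: rows parted by semicolons, each of 7 numbers parted by spaces: the opening, from 0 (shut) to 1 (fully open), then the shift along the tool's x, y, z in mm, then the turn, a rotation vector about the tool's x, y, z in rad. A call has 1 to 8 rows; each row shifts and turns the commanded pose from where the row before left it, along the tool's axes as they then stand; what a row does not reach is not made up. A row lasts 1/12 s, in which the tool goes at most 41.7 mm and 7.16 degrees, less where a joint would pass 70% of its speed; a pose out of reach is approached as far as the arm can. A call is refused whole if a number of a shift passes 41.7 or a number of a turn 0.125, either way. A call with a gripper value outside its range is refused whole. The fingers move at their own pace and stop on an object; "newtons" is the grip in N (left out, the last holds). Time passes only in rows, so rows that do not move let the fingers close. It gives the time, the measured TCP pose, the force, the opening and the grip force at its end, in the units of the state.
- env.observe(): the state, without advancing time (a new reading comes with each control period).
- env.get_image(name): name is "scene" or "top" or "wrist"; returns a dict with "img" (384x512x3 uint8, red, green, blue), "depth" (384x512 float32, m along the optical axis (not along the pixel's ray), 0 where there is no reading), "camera_matrix" (3x3 intrinsics, pixels), "world_to_cam" (4x4, takes a point from world to camera coordinates). Camera axes: x right, y down, z forward; pixel columns grow to the right and rows downward; lengths in m; the calibration is good to about 2 mm. A picture is of the moment at which its call begins.
- env.close_job(): hands the job in; it is judged then, once.
Trained networks look in a picture, given as the dict that the camera call returned (one of the last four; its "shot" number tells which), for a name from the list of things; names that differ only in an ending like _2 or _b are one class to them, and where a whole thing is asked for, a point or a joint stands for the part that bears it (a point fixed in the world has none). Each returns a list of dicts, best first, with "conf" (0 to 1); they miss things now and then, are a little off and sometimes report something else, mostly with a low value. They report only what shows in the picture. A call takes as long as a camera call. They do not tell look-alikes from the thing itself.
- env.spot_in(name, picture): "bbox" ([centre column, centre row, width, height] in pixels, round what is visible of it).
- env.spot_point(name, picture): "uv" ([column, row] in pixels: a listed point, or the origin of a listed thing).
The state is a dict: "time_s": time; "q": joint angles; "qvel": joint speeds; "joint_efforts": joint torques, N m; "position": TCP position; "tool_rot": TCP orientation; "ft_force": force on the tool from outside, world axes, zero at the start; "wrist_torque": the same for the moment, N m; "grip_width": finger opening in m; "gripper_force": force on a finger pad.
Only numpy, scipy, OpenCV 4.12 (cv2) and the standard library are available. Lean on these libraries where they do the work, as an engineer would, in place of code of your own. Each camera call takes 0.05 s, during which the arm holds its last target. There are 200 camera calls.

## Working session

There is one attempt and no reset: what is moved stays moved. The work goes in short steps, Python scripts to look and compute and a tool call to move; the robot and the scene stay as the last step left them, time stands still between calls to the robot, and variables do not carry over. Pictures are saved under pics/ and viewed, at most 10 in all, crops included, and the job is handed in when it is done.

Besides the shell and the picture viewer there is one more tool, called after "Emit:" by a JSON object that holds its "api" and its "payload", one argument or row to a line. servo_tool: Moves the arm, as the interface text tells. Its arguments: {"type":"object","properties":{"deltas":{"type":"string"},"newtons":{"type":"number"}},"required":["deltas"]}

```bash
ls; mkdir -p pics; cat > h.py <<'E'
import numpy as np, cv2
from rig import env
def save(im,n): cv2.imwrite('pics/'+n,cv2.cvtColor(im,cv2.COLOR_RGB2BGR))
def px2w(p,u,v,z=None,d=None):
    K=p['camera_matrix'];T=np.linalg.inv(p['world_to_cam'])
    r=np.linalg.inv(K)@[u,v,1.]
    if z is not None:
        R=T[:3,:3]@r; s=(z-T[2,3])/R[2]; return T[:3,3]+s*R
    if d is None: d=p['depth'][int(round(v)),int(round(u))]
    return T[:3,:3]@(r*d)+T[:3,3]
def cloud(p):
    K=p['camera_matrix'];T=np.linalg.inv(p['world_to_cam']);d=p['depth']
    v,u=np.mgrid[:d.shape[0],:d.shape[1]]
    c=np.stack([(u-K[0,2])/K[0,0]*d,(v-K[1,2])/K[1,1]*d,d],-1)
    return c@T[:3,:3].T+T[:3,3]
E
python3 - <<'E'
from h import *
t=env.get_image('top');s=env.get_image('scene')
save(np.hstack([t['img'],s['img']])[:, :],'a.png')
im=cv2.resize(np.hstack([t['img'],s['img']]),(800,300));save(im,'a.png')
save(t['img'],'top.png')
print(env.observe()['tool_rot'])
for n in ['end_stop','pusher_face','lever_hinge','lever_grip','cup_a','cup_b','coupling','grease_jar']:
  for nm,p in(('top',t),('scene',s)):
    print(n,nm,[(np.round(x['uv']).tolist(),round(x['conf'],2)) for x in env.spot_point(n,p)][:6])
E
```

```text
pics
[[-8.96156304e-01  4.43737753e-01 -8.27930414e-04]
 [ 4.43738433e-01  8.96155762e-01 -1.02598269e-03]
 [ 2.86687356e-04 -1.28682540e-03 -9.99999131e-01]]
end_stop top []
end_stop scene [([290.0, 146.0], 0.68)]
pusher_face top []
pusher_face scene [([224.0, 252.0], 0.61)]
lever_hinge top [([307.0, 193.0], 0.5), ([242.0, 196.0], 0.37), ([255.0, 250.0], 0.26)]
lever_hinge scene [([208.0, 268.0], 0.6)]
lever_grip top [([375.0, 154.0], 0.84)]
lever_grip scene [([209.0, 320.0], 0.94), ([339.0, 242.0], 0.46)]
cup_a top [([293.0, 115.0], 0.93), ([267.0, 195.0], 0.89), ([235.0, 196.0], 0.83), ([214.0, 276.0], 0.74), ([207.0, 136.0], 0.67), ([213.0, 198.0], 0.64)]
cup_a scene [([266.0, 188.0], 0.87), ([250.0, 206.0], 0.83), ([343.0, 290.0], 0.67), ([287.0, 156.0], 0.66), ([201.0, 154.0], 0.65), ([350.0, 189.0], 0.58)]
cup_b top [([293.0, 115.0], 0.93), ([267.0, 195.0], 0.89), ([235.0, 196.0], 0.83), ([214.0, 276.0], 0.74), ([207.0, 136.0], 0.67), ([213.0, 198.0], 0.64)]
cup_b scene [([266.0, 188.0], 0.87), ([250.0, 206.0], 0.83), ([343.0, 290.0], 0.67), ([287.0, 156.0], 0.66), ([201.0, 154.0], 0.65), ([350.0, 189.0], 0.58)]
coupling top [([354.0, 205.0], 0.38)]
coupling scene [([175.0, 291.0], 0.61)]
grease_jar top [([221.0, 167.0], 0.72)]
grease_jar scene [([307.0, 196.0], 0.72)]
```

View pics/top.png

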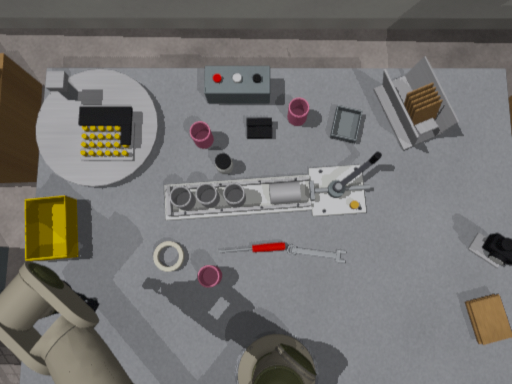

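View pics/a.png

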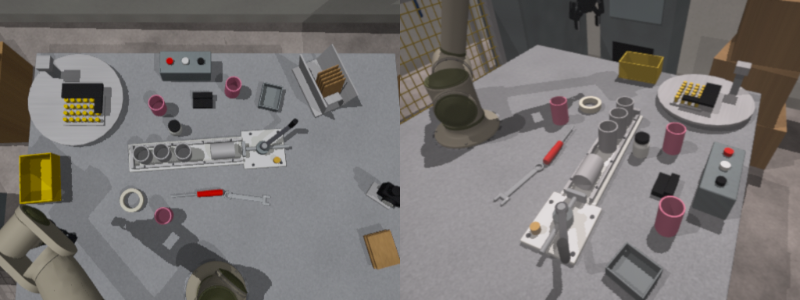

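```bash
python3 - <<'E'
from h import *
t=env.get_image('top')
C=cloud(t)
for u,v in [(100,350),(275,365),(165,200),(340,190),(377,155),(288,193),(180,198),(354,205)]: print(u,v,C[v,u].round(3))
# lane mask region
v,u=np.mgrid[:384,:512]
m=(u>155)&(u<372)&(v>160)&(v<222)
z=C[...,2]
r=m&(z>0.029)&(z<0.040)&(u<318)
P=C[r][:,:2]; print(len(P), P.min(0),P.max(0))
rect=cv2.minAreaRect((P*1000).astype(np.float32)); print(rect)
b=m&(z>0.010)&(z<0.020); print('bed',cv2.minAreaRect((C[b][:,:2]*1000).astype(np.float32)))
w=m&(z>0.010)&(z<0.020)&(u>318); print('wide',cv2.minAreaRect((C[w][:,:2]*1000).astype(np.float32)))
for k in [(180,198),(206,195),(234,195)]:
  q=m&(abs(u-k[0])<16)&(z>0.098)&(z<0.115); 
  print('cup',k,q.sum(), cv2.minEnclosingCircle((C[q][:,:2]*1000).astype(np.float32)))
q=m&(u>262)&(u<314)&(z>0.05)&(z<0.09); print('a',C[q].min(0),C[q].max(0),cv2.minAreaRect((C[q][:,:2]*1000).astype(np.float32)))
q=(u>330)&(u<395)&(v>140)&(v<200)&(z>0.12)&(z<.16); print('grip',C[q].mean(0),C[q].min(0),C[q].max(0))
big=cv2.resize(t['img'][140:230,150:400],(800,288),interpolation=cv2.INTER_CUBIC);save(big,'crop.png')
E
```

```text
100 350 [0.167 0.318 0.559]
275 365 [0.309 0.031 1.357]
165 200 [0.511 0.341 0.015]
340 190 [ 0.531 -0.186  0.078]
377 155 [ 0.62  -0.282  0.143]
288 193 [ 0.523 -0.034  0.071]
180 198 [0.517 0.295 0.017]
354 205 [ 0.492 -0.233  0.039]
943 [ 0.46176486 -0.12378272] [0.61526647 0.32532905]
((547.5369873046875, 104.17127227783203), (139.63502502441406, 453.7373352050781), 4.218984603881836)
bed ((531.7108764648438, 48.980804443359375), (161.35633850097656, 637.9638061523438), 4.334771156311035)
wide ((550.546875, -196.91162109375), (161.64344787597656, 144.33230590820312), 3.9633119106292725)
cup (180, 198) 107 ((511.8630676269531, 270.9374084472656), 36.97676086425781)
cup (206, 195) 104 ((518.440673828125, 204.04705810546875), 30.966245651245117)
cup (234, 195) 103 ((519.4715576171875, 124.74359893798828), 31.307674407958984)
a [ 0.49585205 -0.11000483  0.05008764] [0.56300458 0.02229843 0.08402118] ((532.2152709960938, -45.61726379394531), (60.820926666259766, 133.8523712158203), 5.616551399230957)
grip [ 0.61991024 -0.28176969  0.13989204] [ 0.61083445 -0.29312868  0.12197793] [ 0.63256646 -0.27257879  0.14805867]
```

View pics/crop.png

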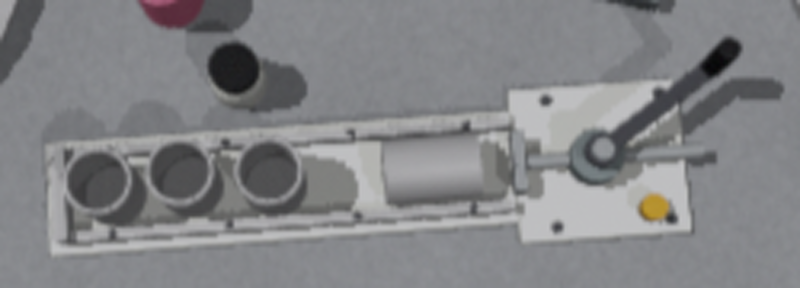

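```bash
python3 - <<'E'
from h import *
from scipy.optimize import least_squares
t=env.get_image('top');s=env.get_image('scene')
C=cloud(t);v,u=np.mgrid[:384,:512];z=C[...,2]
m=(u>155)&(u<318)&(v>160)&(v<222)
r=m&(z>0.031)&(z<0.039); P=C[r][:,:2]*1000
a=np.radians(3.5)
for it in range(6):
  l=np.c_[P@[np.cos(a),np.sin(a)],P@[-np.sin(a),np.cos(a)]]
  # two rails: initial center 531ish
  c=np.median(l[:,0]) if it==0 else c
  if it==0:
    h,e=np.histogram(l[:,0],bins=np.arange(420,640,4));print([(int(e[i]),int(h[i])) for i in range(len(h)) if h[i]])
    pass
  if it==0:
    k=np.arange(420,640,1.);sc=[((abs(abs(l[:,0]-x)-40)<6)).sum() for x in k];c=k[int(np.argmax(sc))]
  A=abs(l[:,0]-c-40)<8;B=abs(l[:,0]-c+40)<8
  sl=[np.polyfit(l[q,1],l[q,0],1) for q in (A,B)]
  a-=np.mean([x[0] for x in sl]); 
  c=np.mean([ (P[A]@[np.cos(a),np.sin(a)]).mean(),(P[B]@[np.cos(a),np.sin(a)]).mean()])
  print(np.degrees(a),c,A.sum(),B.sum(),[x[0] for x in sl],(P[A]@[np.cos(a),np.sin(a)]).mean()-(P[B]@[np.cos(a),np.sin(a)]).mean())
ex=np.array([np.cos(a),np.sin(a)]);ey=np.array([-np.sin(a),np.cos(a)])
ly=C[...,0]*1000*ey[0]+C[...,1]*1000*ey[1]; lx=C[...,0]*1000*ex[0]+C[...,1]*1000*ex[1]-c
# bed ends
bm=(u>150)&(u<380)&(v>150)&(v<225)&(z>0.010)&(z<0.02)
mid=bm&(abs(lx)<50);print('bed y range',ly[bm].min(),ly[bm].max(),np.percentile(ly[bm],[.3,99.7]))
st=(abs(lx)<30)&(z>0.043)&(z<0.053)&(u<180)&(u>155)&(v>170)&(v<220);print('stop',st.sum(),ly[st].min() if st.any() else 0,np.median(ly[st]) if st.any() else 0)
pf=(abs(lx)<28)&(z>0.043)&(z<0.053)&(u>306)&(u<320);print('pusher',pf.sum(),ly[pf].min(),ly[pf].max(),np.median(ly[pf]))
for n,zz,L in (('end_stop',.015,210),('pusher_face',.015,-210),('lever_hinge',.066,-290)):
  x=env.spot_point(n,s)[0]; w=px2w(s,*x['uv'],z=zz)[:2]*1000;print(n,w,'lx',w@ex-c,'y0',w@ey-L)
for p,nm in((t,'top'),(s,'scene')):
  x=env.spot_point('lever_grip',p)[0];w=px2w(p,*x['uv'],z=.111)[:2]*1000;print('grip',nm,w,w@ex-c,w@ey+399)
for k in [(180,198),(206,195),(234,195)]:
  q=(abs(u-k[0])<16)&(abs(v-k[1])<18)&(z>0.1)&(z<0.11);Q=C[q][:,:2]*1000
  f=least_squares(lambda p:np.hypot(*(Q-p).T)-29,Q.mean(0),loss='soft_l1').x;print('cup',f,f@ex-c,f@ey)
q=(u>262)&(u<314)&(z>0.06)&(z<0.08)&(abs(lx)<34);print('a',lx[q].mean(),np.percentile(ly[q],[0,1,50,99,100]),z[q].max(),q.sum())
print(np.c_[ly[192,255:325],z[192,255:325]*1000].round().astype(int).tolist())
E
```

```text
[(480, 55), (484, 161), (488, 151), (492, 59), (496, 8), (500, 7), (504, 3), (508, 2), (512, 5), (516, 5), (520, 1), (524, 5), (528, 5), (532, 5), (536, 5), (540, 4), (544, 4), (548, 7), (552, 3), (556, 3), (560, 25), (564, 111), (568, 128), (572, 54), (604, 5), (608, 2), (620, 1)]
4.0290910619367475 528.9130752025283 318 426 [np.float64(-0.008016370729460305), np.float64(-0.010452391417878674)] 80.29362166470253
4.05353538807122 528.9144387855976 318 424 [np.float64(0.0012117200906918853), np.float64(-0.0020649880396475724)] 80.324682128696
4.054226064002323 528.9054645020524 318 423 [np.float64(0.0016380563681843623), np.float64(-0.0016621655063084155)] 80.34358235798004
4.0542265206951384 528.9054649562661 318 423 [np.float64(0.0016501025337137996), np.float64(-0.0016501184753004152)] 80.34358207876181
4.05422652099713 528.9054649565664 318 423 [np.float64(0.0016501104989498673), np.float64(-0.0016501105094913222)] 80.34358207857713
4.054226520997259 528.9054649565667 318 423 [np.float64(0.0016501105042186378), np.float64(-0.0016501105042231762)] 80.34358207857724
bed y range -306
[... 985 characters left out ...]
2, 17], [-1, 15], [-4, 12], [-7, 12], [-10, 16], [-13, 7], [-16, 22], [-18, 76], [-21, 71], [-24, 77], [-27, 72], [-30, 76], [-33, 72], [-35, 74], [-38, 79], [-41, 74], [-44, 72], [-47, 74], [-50, 75], [-53, 82], [-56, 77], [-59, 77], [-62, 77], [-65, 79], [-68, 77], [-71, 76], [-74, 72], [-76, 75], [-79, 74], [-82, 74], [-86, 71], [-88, 77], [-91, 76], [-94, 74], [-97, 79], [-100, 74], [-103, 74], [-106, 78], [-114, 13], [-117, 14], [-120, 16], [-123, 18], [-127, 15], [-129, 16], [-132, 16], [-136, 13], [-139, 16], [-139, 44], [-141, 51], [-144, 52], [-147, 51], [-150, 45], [-155, 36], [-158, 34], [-161, 29], [-167, 11], [-170, 9], [-172, 18], [-175, 19], [-179, 10], [-181, 17], [-185, 16]]
```

```bash
cat >> h.py <<'E'
from scipy.linalg import logm,expm
from scipy.spatial.transform import Rotation as Ro
A=np.radians(4.05);CX=.5289;Y0=.073
ex=np.array([np.cos(A),np.sin(A),0]);ey=np.array([-np.sin(A),np.cos(A),0])
def lane2w(x,y,z): return ex*(CX+x)+ey*(Y0+y)+np.array([0,0,z])   # lane local, m
def w2lane(p): p=np.asarray(p);return np.array([p@ex-CX,p@ey-Y0,p[2]])
R0=np.c_[ey,ex,[0,0,-1.]]
def T(R,p): M=np.eye(4);M[:3,:3]=R;M[:3,3]=p;return M
def cur():
    o=env.observe();return T(np.array(o['tool_rot']),np.array(o['position']))
def plan(M1,n,M0=None):
    M0=cur() if M0 is None else M0
    r=np.real(expm(logm(np.linalg.inv(M0)@M1)/n))
    print(n,'x',np.r_[r[:3,3]*1000,Ro.from_matrix(r[:3,:3]).as_rotvec()].round(4)); return M1
def tilt(d,R=R0): return R@Ro.from_euler('y',d,degrees=True).as_matrix()
E
python3 - <<'E'
from h import *
plan(T(R0,lane2w(0,-.133,.24)),20)
E
```

```text
20 x [-30.7047  -3.3176  -0.4334  -0.      -0.       0.052 ]
```

Emit:
{"api": "servo_tool", "payload": {
  "deltas": "1 -30.7 -3.3 -0.4 0 0 0.052;1 -30.7 -3.3 -0.4 0 0 0.052;1 -30.7 -3.3 -0.4 0 0 0.052;1 -30.7 -3.3 -0.4 0 0 0.052;1 -30.7 -3.3 -0.4 0 0 0.052;1 -30.7 -3.3 -0.4 0 0 0.052;1 -30.7 -3.3 -0.4 0 0 0.052"
}}

```text
time_s: 1.88
position: [0.4063, 0.3495, 0.2341]
tool_rot: [[-0.678, 0.735, 0.0], [0.735, 0.678, 0.0], [-0.0, 0.0, -1.0]]
ft_force: [-0.2, 0.6, 0.7]
grip_width: 0.0853
gripper_force: 0.0
```

Emit:
{"api": "servo_tool", "payload": {
  "deltas": "1 -30.7 -3.3 -0.4 0 0 0.052;1 -30.7 -3.3 -0.4 0 0 0.052;1 -30.7 -3.3 -0.4 0 0 0.052;1 -30.7 -3.3 -0.4 0 0 0.052;1 -30.7 -3.3 -0.4 0 0 0.052;1 -30.7 -3.3 -0.4 0 0 0.052;1 -30.7 -3.3 -0.4 0 0 0.052"
}}

```text
time_s: 2.47
position: [0.5059, 0.1589, 0.2369]
tool_rot: [[-0.371, 0.929, 0.0], [0.929, 0.371, 0.0], [-0.0, 0.0, -1.0]]
ft_force: [0.4, 0.3, 0.5]
grip_width: 0.0854
gripper_force: 0.0
```

Emit:
{"api": "servo_tool", "payload": {
  "deltas": "1 -30.7 -3.3 -0.4 0 0 0.052;1 -30.7 -3.3 -0.4 0 0 0.052;1 -30.7 -3.3 -0.4 0 0 0.052;1 -30.7 -3.3 -0.4 0 0 0.052;1 -30.7 -3.3 -0.4 0 0 0.052;1 -30.7 -3.3 -0.4 0 0 0.052;1 0 0 0 0 0 0;1 0 0 0 0 0 0"
}}

```text
time_s: 3.13
position: [0.5321, -0.0234, 0.2392]
tool_rot: [[-0.069, 0.998, -0.0], [0.998, 0.069, 0.0], [0.0, -0.0, -1.0]]
ft_force: [-1.1, 0.8, 0.8]
grip_width: 0.0854
gripper_force: 0.0
```

```bash
python3 - <<'E'
from h import *
M=cur();print(M.round(3),w2lane(M[:3,3]),env.observe()['q'])
w=env.get_image('wrist');save(w['img'],'w1.png');C=cloud(w)
L=np.stack([C@ex-CX,C@ey-Y0,C[...,2]],-1)
z=L[...,2];lx=L[...,0]*1000;ly=L[...,1]*1000
r=(z>.031)&(z<.039)&(abs(ly)<200)&(abs(lx)<52)&(abs(lx)>30)
for s in(1,-1):
  q=r&(lx*s>0)
  if q.sum()>50: print('rail',s,q.sum(),np.percentile(lx[q],[2,50,98]),np.polyfit(ly[q],lx[q],1))
q=(z>.055)&(z<.085)&(abs(lx)<34)&(ly<-60)&(ly>-200)
print('a',q.sum(),np.percentile(ly[q],[1,50,99]))
for a,b in((-170,-140),(-130,-100)):
  k=q&(ly>a)&(ly<b)&(z>.06); 
  if k.sum()>20:
    from scipy.optimize import least_squares
    X=np.c_[lx[k],z[k]*1000];print(least_squares(lambda p:np.hypot(*(X-p).T)-31,[0,46],loss='soft_l1').x,k.sum())
q=(z>.043)&(z<.053)&(abs(lx)<25)&(ly<-195)&(ly>-235);print('pusher',q.sum(),np.percentile(ly[q],[2,98]) if q.any() else 0)
E
```

```text
[[-0.069  0.998 -0.     0.532]
 [ 0.998  0.069  0.    -0.023]
 [ 0.    -0.    -1.     0.239]
 [ 0.     0.     0.     1.   ]] [ 0.00025786 -0.13394663  0.23920022] [-1.52674840e+01  1.97400589e+01  7.62315715e+01  7.01259469e-03
  8.40418217e+01 -1.92018024e+01]
rail 1 1954 [34.6058418  39.42088154 44.37801888] [-3.25692620e-03  3.91829385e+01]
rail -1 1807 [-45.09843973 -40.37242535 -35.2839425 ] [-7.61691707e-03 -4.08552717e+01]
a 4252 [-177.70995554 -129.96071161  -89.19759766]
[-1.21976924 45.04829344] 1211
[-2.32981024 45.40124362] 1373
pusher 395 [-221.66169068 -211.04834311]
```

View pics/w1.png

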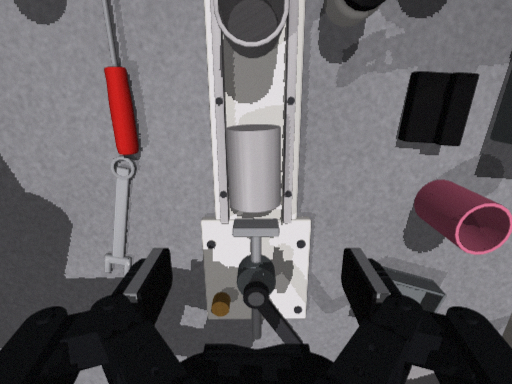

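```bash
sed -i 's/CX=.5289/CX=.5284/' h.py; python3 - <<'E'
from h import *
G=T(tilt(40),lane2w(-.001,-.143,.042));B=G.copy();B[:3,3]-=.09*G[:3,2]
print(B[:3,3])
plan(B,8);plan(G,8,B)
E
```

```text
[ 0.5351127  -0.09028294  0.110944  ]
8 x [-13.1953  -0.2194  13.0025   0.       0.0872  -0.    ]
8 x [ 0.   -0.   11.25 -0.    0.   -0.  ]
```

Emit:
{"api": "servo_tool", "payload": {
  "deltas": "1 -13.2 -0.2 13 0 0.0872 0;1 -13.2 -0.2 13 0 0.0872 0;1 -13.2 -0.2 13 0 0.0872 0;1 -13.2 -0.2 13 0 0.0872 0;1 -13.2 -0.2 13 0 0.0872 0;1 -13.2 -0.2 13 0 0.0872 0;1 -13.2 -0.2 13 0 0.0872 0;1 -13.2 -0.2 13 0 0.0872 0"
}}

```text
time_s: 3.85
position: [0.5358, -0.0897, 0.1107]
tool_rot: [[-0.056, 0.997, -0.045], [0.762, 0.072, 0.643], [0.645, 0.002, -0.764]]
ft_force: [-0.1, 0.9, -0.0]
grip_width: 0.0854
gripper_force: 0.0
```

Emit:
{"api": "servo_tool", "payload": {
  "deltas": "1 0 0 8 0 0 0;1 0 0 8 0 0 0;1 0 0 8 0 0 0;1 0 0 8 0 0 0;1 0 0 8 0 0 0;1 0 0 0 0 0 0;1 0 0 0 0 0 0"
}}

```text
time_s: 4.43
position: [0.5336, -0.0639, 0.0808]
tool_rot: [[-0.056, 0.997, -0.046], [0.765, 0.072, 0.64], [0.642, 0.0, -0.767]]
ft_force: [-0.1, 0.4, 0.4]
grip_width: 0.0853
gripper_force: 0.0
```

```bash
python3 - <<'E'
from h import *
G=T(tilt(40),lane2w(-.001,-.143,.042));M=cur()
print(w2lane(M[:3,3]),env.observe()['q'],env.observe()['ft_force']);plan(G,8)
E
```

```text
[-0.00065822 -0.17440966  0.08076112] [-34.21121467  38.58938468  83.04700382  30.30567999  86.36453676
 -48.02739412] [-0.13778423  0.3845456   0.42658799]
8 x [-1.0240e-01 -4.0600e-02  6.2354e+00 -1.0000e-04  2.0000e-04  2.0000e-04]
```

Emit:
{"api": "servo_tool", "payload": {
  "deltas": "1 -0.1 0 8 0 0 0;1 -0.1 0 8 0 0 0;1 -0.1 0 8 0 0 0;1 -0.1 0 8 0 0 0;1 -0.1 0 8 0 0 0;1 -0.1 0 5 0 0 0;1 -0.1 0 5 0 0 0;1 0 0 0 0 0 0"
}}

```text
time_s: 5.1
position: [0.5309, -0.0324, 0.0408]
tool_rot: [[-0.054, 0.997, -0.047], [0.764, 0.071, 0.641], [0.643, -0.001, -0.766]]
ft_force: [0.6, 0.5, 0.4]
grip_width: 0.0852
gripper_force: 0.0
```

Emit:
{"api": "servo_tool", "payload": {
  "deltas": "0.55 0 0 0 0 0 0;0.55 0 0 0 0 0 0;0.55 0 0 0 0 0 0;0.55 0 0 0 0 0 0;0.55 0 0 0 0 0 0;0.55 0 0 0 0 0 0;0.55 0 0 0 0 0 0;0.55 0 0 0 0 0 0",
  "newtons": 50
}}

```text
time_s: 5.77
position: [0.5315, -0.0337, 0.0423]
tool_rot: [[-0.055, 0.997, -0.045], [0.765, 0.071, 0.64], [0.642, 0.001, -0.767]]
ft_force: [-1.6, -2.0, 5.8]
grip_width: 0.0606
gripper_force: 52.9
```

```bash
python3 - <<'E'
from h import *
M=cur();print(w2lane(M[:3,3]))
w=env.get_image('scene');save(w['img'][120:350,130:400].repeat(2,0).repeat(2,1),'s2.png')
E
```

```text
[-0.00057574 -0.1441674   0.0423296 ]
```

View pics/s2.png

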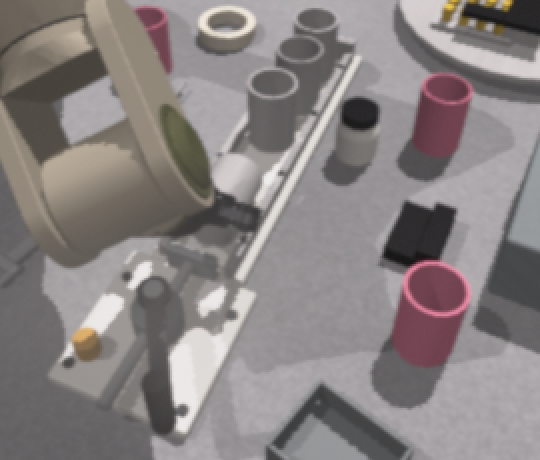

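Emit:
{"api": "servo_tool", "payload": {
  "deltas": "0.9 0 0 0 0 0 0;0.9 0 0 0 0 0 0;0.9 0 0 0 0 0 0;0.9 -1.3 0 1.5 0 0 0;0.9 -1.3 0 1.5 0 0 0;0.9 0 0 0 0 0 0;0.9 0 0 0 0 0 0"
}}

```text
time_s: 6.4
position: [0.5312, -0.0331, 0.0374]
tool_rot: [[-0.054, 0.997, -0.046], [0.764, 0.071, 0.641], [0.643, -0.0, -0.766]]
ft_force: [-0.5, -0.2, 0.7]
grip_width: 0.0768
gripper_force: 0.0
```

Emit:
{"api": "servo_tool", "payload": {
  "deltas": "0.55 0 0 0 0 0 0;0.55 0 0 0 0 0 0;0.55 0 0 0 0 0 0;0.55 0 0 0 0 0 0;0.55 0 0 0 0 0 0;0.55 0 0 0 0 0 0;0.55 0 0 0 0 0 0",
  "newtons": 60
}}

```text
time_s: 6.98
position: [0.5314, -0.0335, 0.0382]
tool_rot: [[-0.055, 0.997, -0.045], [0.765, 0.071, 0.641], [0.642, 0.001, -0.767]]
ft_force: [-2.4, -2.3, 6.5]
grip_width: 0.0609
gripper_force: 63.7
```

Emit:
{"api": "servo_tool", "payload": {
  "deltas": "0.55 2.6 0 -3.1 0 0 0;0.55 2.6 0 -3.1 0 0 0;0.55 4 0 -4.6 0 0 0;0.55 6.4 0 -7.7 0 0 0;0.55 6.4 0 -7.7 0 0 0;0.55 0 0 0 0 0 0;0.55 0 0 0 0 0 0"
}}

```text
time_s: 7.57
position: [0.5315, -0.0332, 0.0725]
tool_rot: [[-0.055, 0.997, -0.045], [0.765, 0.071, 0.64], [0.642, 0.001, -0.767]]
ft_force: [0.4, 0.2, -0.9]
grip_width: 0.0606
gripper_force: 64.8
```

```bash
python3 - <<'E'
from h import *
M=cur();print(w2lane(M[:3,3]))
w=env.get_image('scene');save(w['img'][120:350,130:400].repeat(2,0).repeat(2,1),'s3.png')
E
```

```text
[-0.00056527 -0.14370309  0.0725015 ]
```

View pics/s3.png

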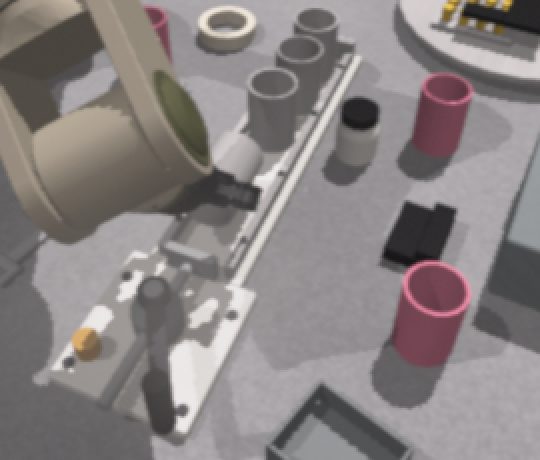

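```bash
cat > p.py <<'E'
from h import *
Rg=np.array([[-.055,.997,-.045],[.765,.071,.641],[.642,.001,-.767]])
pg=np.array([.5314,-.0335,.0382]); fl=lane2w(-.0006,-.089,.046)
f=Rg.T@(fl-pg); f[1]=0
E
python3 - <<'E'
from p import *
print(f)
Rf=tilt(-50)
def place(y,z): return T(Rf,lane2w(0,y,z)-Rf@f)
F=place(-.16,.065); M0=cur()
# lift first 40
U=M0.copy();U[2,3]+=.045
print('lift tool',M0[:3,:3].T@[0,0,45])
plan(F,15,U)
r=np.real(expm(logm(np.linalg.inv(U)@F)/15));X=U
for i in range(16):
  t=X@np.r_[f,1];c=Rg.T@(-ey)
  ax=X[:3,:3]@c
  print(i,w2lane(t[:3]).round(3),w2lane(X[:3,3]).round(3), 'lowest',round(t[2]-.031*np.hypot(ax[0],ax[1]),3)); X=X@r
E
```

```text
[0.04715085 0.         0.02932548]
lift tool [ 2.88906847e+01  1.74742276e-02 -3.45011309e+01]
15 x [-1.8033  0.0528 -0.1546  0.     -0.1047  0.    ]
0 [-0.001 -0.089  0.125] [-0.001 -0.144  0.117] lowest 0.094
1 [-0.001 -0.09   0.118] [-0.001 -0.145  0.116] lowest 0.087
2 [-0.001 -0.091  0.111] [-0.001 -0.147  0.115] lowest 0.081
3 [-0.001 -0.094  0.105] [-0.001 -0.148  0.114] lowest 0.075
4 [-0.001 -0.097  0.099] [-0.001 -0.15   0.114] lowest 0.07
5 [-0.001 -0.1    0.093] [-0.001 -0.152  0.114] lowest 0.066
6 [-0.    -0.105  0.087] [-0.    -0.154  0.113] lowest 0.062
7 [-0.    -0.109  0.082] [-0.    -0.155  0.113] lowest 0.059
8 [-0.    -0.115  0.078] [-0.    -0.157  0.114] lowest 0.057
9 [-0.    -0.12   0.074] [-0.    -0.159  0.114] lowest 0.056
10 [-0.    -0.126  0.071] [-0.    -0.161  0.115] lowest 0.055
11 [-0.    -0.133  0.068] [-0.    -0.162  0.115] lowest 0.056
12 [-0.    -0.139  0.066] [-0.    -0.164  0.116] lowest 0.057
13 [-0.    -0.146  0.065] [-0.    -0.165  0.117] lowest 0.059
14 [-0.    -0.153  0.065] [-0.    -0.167  0.119] lowest 0.061
15 [-0.    -0.16   0.065] [-0.    -0.168  0.12 ] lowest 0.065
```

Emit:
{"api": "servo_tool", "payload": {
  "deltas": "0.55 7.2 0 -8.6 0 0 0;0.55 7.2 0 -8.6 0 0 0;0.55 7.2 0 -8.6 0 0 0;0.55 7.2 0 -8.6 0 0 0;0.55 0 0 0 0 0 0"
}}

```text
time_s: 8.03
position: [0.5321, -0.0335, 0.1192]
tool_rot: [[-0.057, 0.997, -0.043], [0.766, 0.071, 0.639], [0.641, 0.004, -0.768]]
ft_force: [0.7, -0.9, -1.6]
grip_width: 0.0612
gripper_force: 65.1
```

Emit:
{"api": "servo_tool", "payload": {
  "deltas": "0.55 -1.8 0 -0.1 0 -0.1047 0;0.55 -1.8 0 -0.1 0 -0.1047 0;0.55 -1.8 0 -0.1 0 -0.1047 0;0.55 -1.8 0 -0.1 0 -0.1047 0;0.55 -1.8 0 -0.1 0 -0.1047 0;0.55 -1.8 0 -0.1 0 -0.1047 0;0.55 -1.8 0 -0.1 0 -0.1047 0;0.55 -1.8 0 -0.1 0 -0.1047 0"
}}

```text
time_s: 8.7
position: [0.5323, -0.0465, 0.1135]
tool_rot: [[-0.07, 0.997, 0.012], [0.987, 0.071, -0.144], [-0.144, 0.002, -0.99]]
ft_force: [-0.6, -0.9, -2.4]
grip_width: 0.0607
gripper_force: 65.0
```

Emit:
{"api": "servo_tool", "payload": {
  "deltas": "0.55 -1.8 0 -0.1 0 -0.1047 0;0.55 -1.8 0 -0.1 0 -0.1047 0;0.55 -1.8 0 -0.1 0 -0.1047 0;0.55 -1.8 0 -0.1 0 -0.1047 0;0.55 -1.8 0 -0.1 0 -0.1047 0;0.55 -1.8 0 -0.1 0 -0.1047 0;0.55 -1.8 0 -0.1 0 -0.1047 0;0.55 0 0 0 0 0 0"
}}

```text
time_s: 9.37
position: [0.532, -0.0558, 0.1169]
tool_rot: [[-0.05, 0.997, 0.053], [0.639, 0.073, -0.766], [-0.768, -0.004, -0.641]]
ft_force: [-0.5, 0.8, -3.4]
grip_width: 0.0608
gripper_force: 65.2
```

```bash
python3 - <<'E'
from p import *
M=cur();print(w2lane(M[:3,3]),w2lane((M@np.r_[f,1])[:3]),env.observe()['q'])
Rf=tilt(-50)
plan(T(Rf,lane2w(0,-.16,.025)-Rf@f),6)
s=env.get_image('scene');t=env.get_image('top')
save(np.hstack([cv2.resize(s['img'][120:320,150:400],(480,384)),t['img'][130:290,200:333].repeat(2,0).repeat(2,1)[:384]]) if 0 else s['img'][110:330,150:400].repeat(3,0).repeat(3,1)[:600,:750],'s4.png')
E
```

```text
[-0.0016302  -0.16625629  0.11690952] [-0.00188934 -0.15855951  0.06191972] [  2.6265478   34.39848868  92.07918883 -56.68461229  66.70559841
  28.60317566]
6 x [ 4.5519e+00  2.8710e-01  4.1528e+00 -2.0000e-04  4.0000e-04  8.0000e-04]
```

View pics/s4.png

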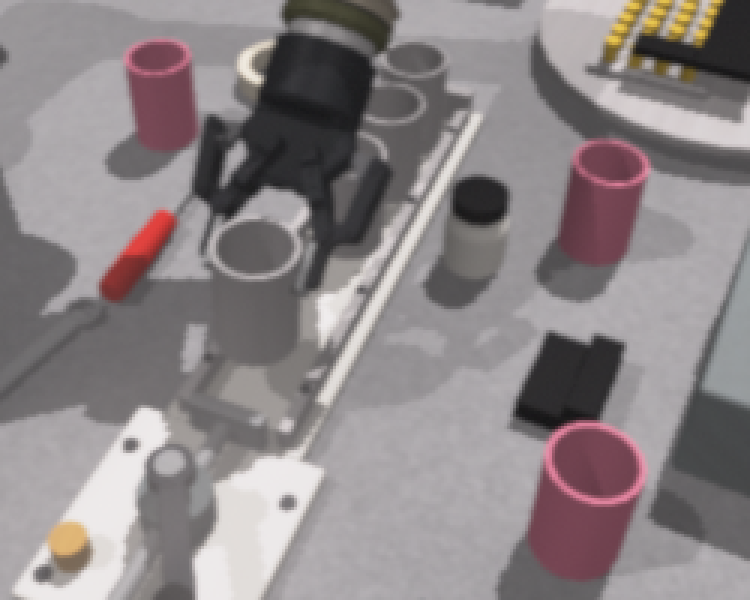

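Emit:
{"api": "servo_tool", "payload": {
  "deltas": "0.55 4.5 0.3 4.1 0 0 0;0.55 4.5 0.3 4.1 0 0 0;0.55 4.5 0.3 4.1 0 0 0;0.55 4.5 0.3 4.1 0 0 0;0.55 4.5 0.3 4.1 0 0 0;0.55 4.5 0.3 4.1 0 0 0;0.55 0 0 0 0 0 0"
}}

```text
time_s: 10.05
position: [0.5345, -0.0589, 0.081]
tool_rot: [[-0.047, 0.997, 0.053], [0.641, 0.071, -0.764], [-0.766, -0.002, -0.643]]
ft_force: [-0.4, -0.8, -2.4]
grip_width: 0.061
gripper_force: 65.1
```

```bash
python3 - <<'E'
from p import *
M=cur();print(w2lane(M[:3,3]),w2lane((M@np.r_[f,1])[:3]))
t=env.get_image('top');C=cloud(t)
L=np.stack([C@ex-CX,C@ey-Y0,C[...,2]],-1)*1000
m=(abs(L[...,0])<40)&(L[...,1]<-120)&(L[...,1]>-200)&(L[...,2]>100)&(L[...,2]<122);print(m.sum(),L[m].min(0),L[m].max(0))
from scipy.optimize import least_squares
Q=L[m][:,:2];print(least_squares(lambda p:np.hypot(*(Q-p).T)-29,[0,-160],loss='soft_l1').x)
E
```

```text
[ 0.00062189 -0.16947749  0.08098402] [ 0.0005097  -0.16162024  0.02601642]
198 [ -39.84478745 -191.54846609  100.04237264] [  39.05189365 -122.02322023  121.76511425]
[   1.86384472 -160.52979113]
```

Emit:
{"api": "servo_tool", "payload": {
  "deltas": "0.55 1.5 -0.3 1.3 0 0 0;0.55 1.5 -0.3 1.3 0 0 0;0.55 1.5 0 1.3 0 0 0;0.55 1.5 0 1.3 0 0 0;0.55 0 0 0 0 0 0;0.55 0 0 0 0 0 0"
}}

```text
time_s: 10.6
position: [0.5343, -0.0589, 0.0744]
tool_rot: [[-0.046, 0.997, 0.054], [0.641, 0.071, -0.764], [-0.766, -0.0, -0.643]]
ft_force: [0.1, 0.9, -1.2]
grip_width: 0.0607
gripper_force: 65.2
```

Emit:
{"api": "servo_tool", "payload": {
  "deltas": "0.55 0.8 0 0.6 0 0 0;0.55 0.8 0 0.6 0 0 0;0.55 0 0 0 0 0 0;0.55 0 0 0 0 0 0"
}}

```text
time_s: 10.93
position: [0.5343, -0.0588, 0.0724]
tool_rot: [[-0.046, 0.997, 0.054], [0.641, 0.071, -0.764], [-0.766, -0.0, -0.643]]
ft_force: [-0.3, 0.1, -1.9]
grip_width: 0.0605
gripper_force: 65.2
```

Emit:
{"api": "servo_tool", "payload": {
  "deltas": "0.55 0.8 0 0.6 0 0 0;0.55 0.4 0 0.3 0 0 0;0.55 0 0 0 0 0 0;0.55 0 0 0 0 0 0"
}}

```text
time_s: 11.27
position: [0.5343, -0.0587, 0.0709]
tool_rot: [[-0.046, 0.997, 0.054], [0.641, 0.071, -0.764], [-0.766, -0.0, -0.643]]
ft_force: [0.2, 0.2, -1.5]
grip_width: 0.0608
gripper_force: 65.2
```

Emit:
{"api": "servo_tool", "payload": {
  "deltas": "0.55 0.8 0 0.6 0 0 0;0.55 0 0 0 0 0 0;0.55 0 0 0 0 0 0"
}}

```text
time_s: 11.52
position: [0.5344, -0.0587, 0.0704]
tool_rot: [[-0.045, 0.997, 0.055], [0.64, 0.071, -0.765], [-0.767, 0.0, -0.642]]
ft_force: [-1.4, 0.7, 2.3]
grip_width: 0.0612
gripper_force: 65.4
```

Emit:
{"api": "servo_tool", "payload": {
  "deltas": "0.72 0 0 0 0 0 0;0.76 0 0 0 0 0 0;0.8 0 0 0 0 0 0;0.85 0 0 0 0 0 0;0.95 0 0 0 0 0 0;1 0 0 0 0 0 0;1 0 0 0 0 0 0",
  "newtons": 20
}}

```text
time_s: 12.1
position: [0.5344, -0.0587, 0.0699]
tool_rot: [[-0.046, 0.997, 0.054], [0.641, 0.071, -0.764], [-0.766, 0.0, -0.643]]
ft_force: [0.5, -0.3, 0.1]
grip_width: 0.0854
gripper_force: 0.0
```

Emit:
{"api": "servo_tool", "payload": {
  "deltas": "1 0 0 -5 0 0 0;1 0 0 -8 0 0 0;1 0 0 -12 0 0 0;1 0 0 -15 0 0 0;1 0 0 -20 0 0 0;1 0 0 -20 0 0 0;1 0 0 -20 0 0 0;1 0 0 -20 0 0 0"
}}

```text
time_s: 12.77
position: [0.5275, 0.0348, 0.1485]
tool_rot: [[-0.046, 0.997, 0.055], [0.642, 0.072, -0.764], [-0.766, 0.001, -0.643]]
ft_force: [-0.2, -0.0, -0.5]
grip_width: 0.0853
gripper_force: 0.0
```

```bash
python3 - <<'E'
from p import *
from scipy.optimize import least_squares
M=cur();print(w2lane(M[:3,3]))
t=env.get_image('top');C=cloud(t);s=env.get_image('scene')
L=np.stack([C@ex-CX,C@ey-Y0,C[...,2]],-1)*1000
for y in(-160,14,94,168):
  m=(abs(L[...,0])<40)&(abs(L[...,1]-y)<38)&(L[...,2]>98)&(L[...,2]<112);Q=L[m][:,:2]
  if len(Q)>5: print(y,m.sum(),least_squares(lambda p:np.hypot(*(Q-p).T)-29,[0,y],loss='soft_l1').x)
save(s['img'][110:330,150:400].repeat(3,0).repeat(3,1)[:600,:750],'s5.png')
# lever plan: above grip, tool down with y along lane x, z 0.25
plan(T(R0,lane2w(.071,-.399,.2)),16)
x=env.spot_point('lever_grip',t)[0];print(w2lane(px2w(t,*x['uv'],z=.111)),x['conf'])
m=(np.hypot(L[...,0]-71,L[...,1]+399)<35)&(L[...,2]>130)&(L[...,2]<155);print('gripc',m.sum(),L[m].mean(0),L[m].min(0),L[m].max(0))
E
```

```text
[ 0.00023485 -0.07556382  0.14848953]
-160 104 [  -0.7892876  -160.24563745]
14 16 [-2.28514114 14.48268811]
16 x [-2.01736e+01  4.34830e+00  6.44360e+00  4.00000e-04  5.45000e-02
  1.00000e-04]
[ 0.06995484 -0.40119351  0.111     ] 0.89
gripc 55 [  70.8148333  -398.60202879  141.49330204] [  61.14476677 -410.71000816  130.44905751] [  81.88929267 -389.04082714  148.26121679]
```

View pics/s5.png

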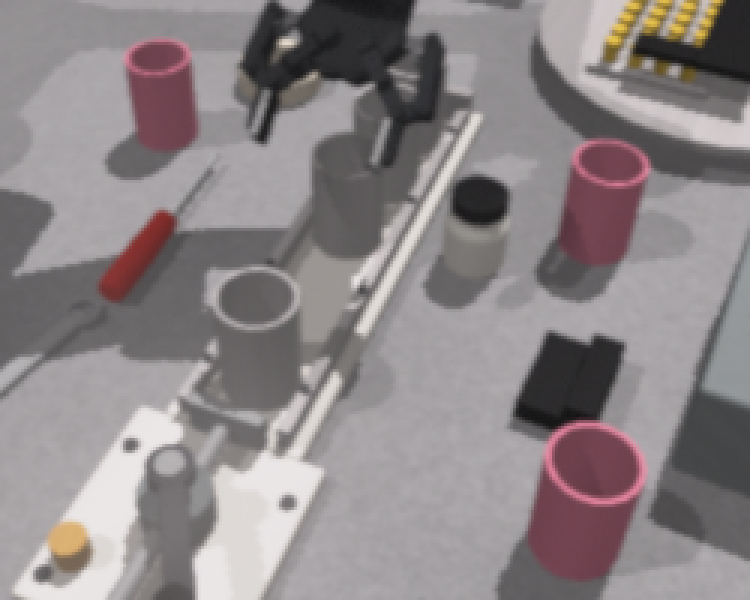

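Emit:
{"api": "servo_tool", "payload": {
  "deltas": "1 -15 0 -12.9 0 0 0;1 -15 0 -12.9 0 0 0;1 -16 0 -12.9 0 0 0"
}}

```text
time_s: 13.17
position: [0.5273, 0.0327, 0.2071]
tool_rot: [[-0.047, 0.998, 0.053], [0.641, 0.071, -0.764], [-0.766, -0.002, -0.643]]
ft_force: [0.2, 0.8, -0.2]
grip_width: 0.0855
gripper_force: 0.0
```

```bash
cat > q.py <<'E'
from h import *
def lev(th,z,lead=0):
    # tool pose at lever angle th; radius 0.130
    a=np.arctan2(-.109,.071)-th-lead
    Ra=R0@Ro.from_euler('z',-(np.radians(33.1)-th-lead)).as_matrix()
    return T(Ra,lane2w(.130*np.cos(a),-.290+.130*np.sin(a),z))
E
python3 - <<'E'
from q import *
P=lev(0,.19);M=cur();print(w2lane(P[:3,3]),w2lane(M[:3,3]),P[:3,1]@ex,P[:3,1]@ey)
plan(P,20)
X=M;r=np.real(expm(logm(np.linalg.inv(M)@P)/20))
print([w2lane((lambda:np.linalg.multi_dot([M]+[r]*k) if k>1 else M@r)()[:3,3]).round(3).tolist() for k in(5,10,15)])
E
```

```text
[ 0.07095383 -0.39892912  0.19      ] [-1.03140352e-04 -7.75799102e-02  2.07062377e-01] 0.8377187166204387 0.5461019610144291
20 x [-1.50044e+01 -8.59500e-01  8.42800e+00 -1.27000e-02  4.24000e-02
 -2.70000e-02]
[[0.001, -0.16, 0.231], [0.014, -0.245, 0.236], [0.038, -0.326, 0.222]]
```

Emit:
{"api": "servo_tool", "payload": {
  "deltas": "1 -15 -0.9 8.4 -0.0127 0.0424 -0.027;1 -15 -0.9 8.4 -0.0127 0.0424 -0.027;1 -15 -0.9 8.4 -0.0127 0.0424 -0.027;1 -15 -0.9 8.4 -0.0127 0.0424 -0.027;1 -15 -0.9 8.4 -0.0127 0.0424 -0.027;1 -15 -0.9 8.4 -0.0127 0.0424 -0.027;1 -15 -0.9 8.4 -0.0127 0.0424 -0.027"
}}

```text
time_s: 13.75
position: [0.5399, -0.0839, 0.2349]
tool_rot: [[-0.257, 0.962, 0.097], [0.804, 0.268, -0.531], [-0.536, -0.058, -0.842]]
ft_force: [0.8, 1.2, 0.3]
grip_width: 0.0855
gripper_force: 0.0
```

Emit:
{"api": "servo_tool", "payload": {
  "deltas": "1 -15 -0.9 8.4 -0.0127 0.0424 -0.027;1 -15 -0.9 8.4 -0.0127 0.0424 -0.027;1 -15 -0.9 8.4 -0.0127 0.0424 -0.027;1 -15 -0.9 8.4 -0.0127 0.0424 -0.027;1 -15 -0.9 8.4 -0.0127 0.0424 -0.027;1 -15 -0.9 8.4 -0.0127 0.0424 -0.027;1 -15 -0.9 8.4 -0.0127 0.0424 -0.027"
}}

```text
time_s: 14.33
position: [0.5756, -0.1982, 0.2261]
tool_rot: [[-0.458, 0.886, 0.072], [0.852, 0.461, -0.249], [-0.254, -0.053, -0.966]]
ft_force: [0.5, -0.1, 0.3]
grip_width: 0.0853
gripper_force: 0.0
```

Emit:
{"api": "servo_tool", "payload": {
  "deltas": "1 -15 -0.9 8.4 -0.0127 0.0424 -0.027;1 -15 -0.9 8.4 -0.0127 0.0424 -0.027;1 -15 -0.9 8.4 -0.0127 0.0424 -0.027;1 -15 -0.9 8.4 -0.0127 0.0424 -0.027;1 -15 -0.9 8.4 -0.0127 0.0424 -0.027;1 -15 -0.9 8.4 -0.0127 0.0424 -0.027;1 0 0 0 0 0 0"
}}

```text
time_s: 14.92
position: [0.6203, -0.2857, 0.1868]
tool_rot: [[-0.603, 0.798, -0.003], [0.798, 0.603, 0.004], [0.005, 0.001, -1.0]]
ft_force: [0.8, 0.1, -0.8]
grip_width: 0.0857
gripper_force: 0.0
```

```bash
python3 - <<'E'
from q import *
M=cur();print(w2lane(M[:3,3]))
plan(lev(0,.19),1);plan(lev(0,.088),8,lev(0,.19))
plan(lev(1.15,.088),36,lev(0,.088))
w=env.get_image('wrist');C=cloud(w)
L=np.stack([C@ex-CX,C@ey-Y0,C[...,2]],-1)*1000
m=(np.hypot(L[...,0]-71,L[...,1]+399)<30)&(L[...,2]>125)&(L[...,2]<150);print('gripc',m.sum(),L[m].mean(0),L[m].min(0),L[m].max(0))
E
```

```text
[ 0.07012443 -0.40178388  0.18684335]
1 x [ 1.9588e+00  2.2522e+00 -3.1452e+00  5.0000e-04 -5.2000e-03 -1.7000e-03]
8 x [ 0.   -0.   12.75  0.    0.    0.  ]
36 x [ 0.0678 -4.152   0.      0.      0.      0.0319]
gripc 909 [  69.89135015 -397.81284227  141.11544311] [  60.39441319 -409.69657865  125.53552695] [  81.88187621 -389.13688278  145.58147684]
```

Emit:
{"api": "servo_tool", "payload": {
  "deltas": "1 2 2.2 0 0 -0.005 -0.002;1 0 0 14 0 0 0;1 0 0 14 0 0 0;1 0 0 14 0 0 0;1 0 0 14 0 0 0;1 0 0 14 0 0 0;1 0 0 14 0 0 0;0.6 0 0 14 0 0 0"
}}

```text
time_s: 15.63
position: [0.6216, -0.2782, 0.093]
tool_rot: [[-0.607, 0.795, 0.006], [0.795, 0.607, -0.004], [-0.007, 0.002, -1.0]]
ft_force: [0.3, -0.6, 0.2]
grip_width: 0.0754
gripper_force: 0.0
```

Emit:
{"api": "servo_tool", "payload": {
  "deltas": "0.5 0 0 0 0 0 0;0.42 0 0 0 0 0 0;0.36 0 0 0 0 0 0;0.36 0 0 0 0 0 0;0.36 0 0 0 0 0 0;0.36 0 0 0 0 0 0"
}}

```text
time_s: 16.13
position: [0.6219, -0.2797, 0.0933]
tool_rot: [[-0.606, 0.795, 0.006], [0.795, 0.606, -0.004], [-0.006, 0.002, -1.0]]
ft_force: [0.1, 0.8, 0.1]
grip_width: 0.0309
gripper_force: 0.0
```

```bash
python3 - <<'E'
from q import *
M=cur();print(w2lane(M[:3,3]),env.observe()['q'])
plan(lev(0,.088),1)
E
```

```text
[ 0.0721837  -0.39591889  0.09334714] [-3.41373331e+01  4.11890888e+01  6.25644770e+01 -2.41622473e-03
  7.58602240e+01 -7.14584250e+01]
1 x [-1.8078e+00 -2.6910e+00  5.3532e+00  2.1000e-03  6.4000e-03  3.0000e-03]
```

Emit:
{"api": "servo_tool", "payload": {
  "deltas": "0.36 -1.8 -2.7 3 0 0.006 0.003;0.36 0 -3 0 0 0 0.0231;0.36 0 -3 0 0 0 0.0231;0.36 0 -3 0 0 0 0.0231;0.36 0 -3 0 0 0 0.0231;0.36 0.1 -3 0 0 0 0.0231;0.36 0 -3 0 0 0 0.0231;0.36 0 -3 0 0 0 0.0231"
}}

```text
time_s: 16.8
position: [0.6029, -0.2943, 0.0896]
tool_rot: [[-0.466, 0.885, 0.001], [0.885, 0.466, 0.002], [0.001, 0.002, -1.0]]
ft_force: [2.3, 0.5, -2.5]
grip_width: 0.0305
gripper_force: 1.1
```

Emit:
{"api": "servo_tool", "payload": {
  "deltas": "0.36 0 -3 0 0 0 0.0231;0.36 0.1 -3 0 0 0 0.0231;0.36 0 -3 0 0 0 0.0231;0.36 0 -3 0 0 0 0.0231;0.36 0 -3 0 0 0 0.0231;0.36 0.1 -3 0 0 0 0.0231;0.36 0 -3 0 0 0 0.0231;0.36 0 -3 0 0 0 0.0231"
}}

```text
time_s: 17.47
position: [0.5808, -0.3036, 0.0896]
tool_rot: [[-0.295, 0.955, 0.001], [0.955, 0.295, 0.001], [0.001, 0.002, -1.0]]
ft_force: [4.0, -0.1, -1.4]
grip_width: 0.0304
gripper_force: 2.0
```

```bash
python3 - <<'E'
from q import *
M=cur();l=w2lane(M[:3,3]);d=l[:2]-[0,-.29];print(l,np.hypot(*d),'lever-ish angle',np.arctan2(-.109,.071)-np.arctan2(d[1],d[0]))
print(env.observe()['ft_force']);plan(lev(1.19,.09),34)
t=env.get_image('top');C=cloud(t);L=np.stack([C@ex-CX,C@ey-Y0,C[...,2]],-1)*1000
m=(abs(L[...,0])<20)&(L[...,1]<-170)&(L[...,1]>-215)&(L[...,2]>43)&(L[...,2]<53);print('pusher',m.sum(),np.percentile(L[m][:,1],[2,98]) if m.any() else 0)
E
```

```text
[ 0.0294958  -0.41683048  0.08960223] 0.13021510398481692 lever-ish angle 0.3488428760505289
[ 3.98586792 -0.13700062 -1.41240523]
34 x [ 0.047  -3.2184 -0.0142  0.     -0.      0.0247]
pusher 0 0
```

Emit:
{"api": "servo_tool", "payload": {
  "deltas": "0.36 0 -3.2 0 0 0 0.0247;0.36 0.1 -3.2 0 0 0 0.0247;0.36 0 -3.2 0 0 0 0.0247;0.36 0.1 -3.2 0 0 0 0.0247;0.36 0 -3.2 0 0 0 0.0247;0.36 0.1 -3.2 0 0 0 0.0247;0.36 0 -3.2 0 0 0 0.0247;0.36 0.1 -3.2 0 0 0 0.0247"
}}

```text
time_s: 18.18
position: [0.5557, -0.3087, 0.0897]
tool_rot: [[-0.102, 0.995, 0.001], [0.995, 0.102, 0.001], [0.001, 0.002, -1.0]]
ft_force: [5.8, -2.3, -1.2]
grip_width: 0.0308
gripper_force: 2.3
```

Emit:
{"api": "servo_tool", "payload": {
  "deltas": "0.36 0 -3.2 0 0 0 0.0247;0.36 0.1 -3.2 0 0 0 0.0247;0.36 0 -3.2 0 0 0 0.0247;0.36 0.1 -3.2 0 0 0 0.0247;0.36 0 -3.2 0 0 0 0.0247;0.36 0.1 -3.2 0 0 0 0.0247;0.36 0 -3.2 0 0 0 0.0247;0.36 0.1 -3.2 0 0 0 0.0247"
}}

```text
time_s: 18.85
position: [0.5302, -0.3089, 0.0897]
tool_rot: [[0.096, 0.995, 0.002], [0.995, -0.096, 0.001], [0.001, 0.002, -1.0]]
ft_force: [4.9, -2.8, -2.9]
grip_width: 0.0306
gripper_force: 2.5
```

Emit:
{"api": "servo_tool", "payload": {
  "deltas": "0.36 0 -3.2 0 0 0 0.0247;0.36 0.1 -3.2 0 0 0 0.0247;0.36 0 -3.2 0 0 0 0.0247;0.36 0.1 -3.2 0 0 0 0.0247;0.36 0 -3.2 0 0 0 0.0247;0.36 0.1 -3.2 0 0 0 0.0247;0.36 0 -3.2 0 0 0 0.0247;0.36 0.1 -3.2 0 0 0 0.0247"
}}

```text
time_s: 19.52
position: [0.5051, -0.3041, 0.0896]
tool_rot: [[0.289, 0.957, 0.002], [0.957, -0.289, 0.001], [0.001, 0.001, -1.0]]
ft_force: [5.7, -2.8, -1.8]
grip_width: 0.0306
gripper_force: 2.7
```

```bash
python3 - <<'E'
from q import *
M=cur();l=w2lane(M[:3,3]);d=l[:2]-[0,-.29];print(l,np.hypot(*d),'lever-ish angle',np.arctan2(-.109,.071)-np.arctan2(d[1],d[0]))
plan(lev(1.19,.09),8)
s=env.get_image('scene');save(s['img'][110:330,150:400].repeat(3,0).repeat(3,1)[:600,:750],'s6.png')
E
```

```text
[-0.04601313 -0.41199589  0.08964629] 0.13038483494202555 lever-ish angle 0.938013399045668
8 x [ 1.0480e-01 -4.0992e+00 -4.7300e-02  2.0000e-04 -1.0000e-04  3.1000e-02]
```

View pics/s6.png

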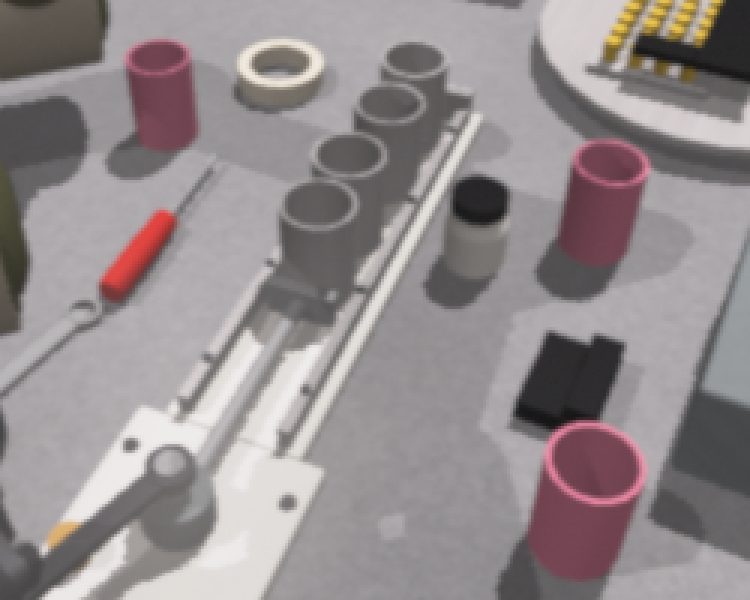

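Emit:
{"api": "servo_tool", "payload": {
  "deltas": "0.36 0.1 -3.2 0 0 0 0.0247;0.36 0.1 -3.2 0 0 0 0.0247;0.36 0 -3.2 0 0 0 0.0247;0.36 0.1 -3.2 0 0 0 0.0247;0.36 0.1 -3.2 0 0 0 0.0247;0.36 0.1 -3.2 0 0 0 0.0247;0.36 0.1 -3.2 0 0 0 0.0247;0.36 0.1 -3.2 0 0 0 0.0247"
}}

```text
time_s: 20.23
position: [0.4821, -0.2945, 0.0897]
tool_rot: [[0.471, 0.882, 0.003], [0.882, -0.471, -0.001], [0.001, 0.003, -1.0]]
ft_force: [6.1, -6.0, -4.1]
grip_width: 0.0308
gripper_force: 4.1
```

Emit:
{"api": "servo_tool", "payload": {
  "deltas": "0.36 0 -2 0 0 0 0.0154;0.36 0 -2 0 0 0 0.0154;0.36 0 -2 0 0 0 0.0154;0.36 0 0 0 0 0 0;0.36 0 0 0 0 0 0"
}}

```text
time_s: 20.65
position: [0.4766, -0.2915, 0.0897]
tool_rot: [[0.51, 0.86, 0.002], [0.86, -0.51, -0.0], [0.001, 0.002, -1.0]]
ft_force: [4.8, -4.5, -2.0]
grip_width: 0.031
gripper_force: 3.1
```

```bash
python3 - <<'E'
from q import *
M=cur();l=w2lane(M[:3,3]);d=l[:2]-[0,-.29];print(l,np.hypot(*d),'lever-ish angle',np.arctan2(-.109,.071)-np.arctan2(d[1],d[0]),env.observe()['ft_force'])
t=env.get_image('top');C=cloud(t);L=np.stack([C@ex-CX,C@ey-Y0,C[...,2]],-1)*1000
m=(abs(L[...,0])<25)&(L[...,1]<-30)&(L[...,1]>-90)&(L[...,2]>43)&(L[...,2]<53);print('pusher',m.sum(),np.percentile(L[m][:,1],[2,50,98]) if m.any() else 0)
m=(abs(L[...,0])<34)&(L[...,1]<215)&(L[...,1]>-90)&(L[...,2]>98)&(L[...,2]<112);print('cups',m.sum(),np.percentile(L[m][:,1],[1,99]))
E
```

```text
[-0.07354539 -0.39745364  0.08968118] 0.13021216889589327 lever-ish angle 1.1775473595323394 [ 4.75518357 -4.53836417 -2.00295393]
pusher 69 [-73.96029101 -53.57576988 -35.32122384]
cups 407 [-44.70736683 196.53346527]
```

Emit:
{"api": "servo_tool", "payload": {
  "deltas": "0.36 0 -1.5 0 0 0 0.0115;0.36 0 -1.5 0 0 0 0.0115;0.36 0 0 0 0 0 0;0.36 0 0 0 0 0 0"
}}

```text
time_s: 21.03
position: [0.4758, -0.2908, 0.0897]
tool_rot: [[0.53, 0.848, 0.006], [0.848, -0.53, -0.002], [0.001, 0.006, -1.0]]
ft_force: [13.8, -7.7, -7.6]
grip_width: 0.031
gripper_force: 8.0
```

Emit:
{"api": "servo_tool", "payload": {
  "deltas": "0.36 0 -1.5 0 0 0 0.0115;0.36 0 0 0 0 0 0;0.36 0 0 0 0 0 0"
}}

```text
time_s: 21.28
position: [0.4754, -0.2904, 0.0897]
tool_rot: [[0.54, 0.842, 0.008], [0.842, -0.54, -0.003], [0.002, 0.008, -1.0]]
ft_force: [19.4, -9.5, -12.3]
grip_width: 0.0306
gripper_force: 10.6
```

Emit:
{"api": "servo_tool", "payload": {
  "deltas": "0.36 0 1.5 0 0 0 -0.0115;0.36 0.1 3 0 0 0 -0.0231;0.36 0 3 0 0 0 -0.0231;0.36 0 3 0 0 0 -0.0231;0.36 0.1 3 0 0 0 -0.0231;0.36 0 3 0 0 0 -0.0231;0.36 0 3 0 0 0 -0.0231;0.36 0.1 3 0 0 0 -0.0231"
}}

```text
time_s: 21.95
position: [0.4929, -0.2989, 0.0896]
tool_rot: [[0.384, 0.923, 0.001], [0.923, -0.384, 0.001], [0.002, 0.001, -1.0]]
ft_force: [2.9, -3.4, 0.9]
grip_width: 0.031
gripper_force: 1.8
```

Emit:
{"api": "servo_tool", "payload": {
  "deltas": "0.36 0.1 3 0 0 0 -0.0231;0.36 0 3 0 0 0 -0.0231;0.36 0 3 0 0 0 -0.0231;0.36 0 3 0 0 0 -0.0231;0.36 0.1 3 0 0 0 -0.0231;0.36 0 3 0 0 0 -0.0231;0.36 0 3 0 0 0 -0.0231;0.36 0.1 3 0 0 0 -0.0231"
}}

```text
time_s: 22.62
position: [0.5158, -0.3057, 0.0895]
tool_rot: [[0.207, 0.978, 0.001], [0.978, -0.207, 0.002], [0.002, 0.001, -1.0]]
ft_force: [2.2, -1.9, 1.8]
grip_width: 0.0309
gripper_force: 1.5
```

Emit:
{"api": "servo_tool", "payload": {
  "deltas": "0.36 0.1 3 0 0 0 -0.0231;0.36 0 3 0 0 0 -0.0231;0.36 0 3 0 0 0 -0.0231;0.36 0 3 0 0 0 -0.0231;0.36 0.1 3 0 0 0 -0.0231;0.36 0 3 0 0 0 -0.0231;0.36 0 3 0 0 0 -0.0231;0.36 0.1 3 0 0 0 -0.0231"
}}

```text
time_s: 23.28
position: [0.5395, -0.3084, 0.0894]
tool_rot: [[0.024, 1.0, 0.001], [1.0, -0.024, 0.002], [0.002, 0.001, -1.0]]
ft_force: [2.4, 0.9, 1.8]
grip_width: 0.0309
gripper_force: 1.2
```

```bash
python3 - <<'E'
from q import *
M=cur();l=w2lane(M[:3,3]);d=l[:2]-[0,-.29];print(l,np.hypot(*d),'lever-ish angle',np.arctan2(-.109,.071)-np.arctan2(d[1],d[0]),env.observe()['ft_force'])
plan(lev(0,.09),30)
E
```

```text
[-0.01199459 -0.41872077  0.08939035] 0.1292784053184939 lever-ish angle 0.6702567378738167 [2.37857658 0.88511399 1.84789761]
30 x [ 1.1300e-02  2.8967e+00 -1.9000e-02  0.0000e+00 -1.0000e-04 -2.2400e-02]
```

Emit:
{"api": "servo_tool", "payload": {
  "deltas": "0.36 0 2.9 0 0 0 -0.0224;0.36 0 2.9 0 0 0 -0.0224;0.36 0 2.9 0 0 0 -0.0224;0.36 0 2.9 0 0 0 -0.0224;0.36 0.1 2.9 0 0 0 -0.0224;0.36 0 2.9 0 0 0 -0.0224;0.36 0 2.9 0 0 0 -0.0224;0.36 0 2.9 0 0 0 -0.0224"
}}

```text
time_s: 23.95
position: [0.5626, -0.3071, 0.0893]
tool_rot: [[-0.154, 0.988, 0.001], [0.988, 0.154, 0.002], [0.002, 0.001, -1.0]]
ft_force: [0.9, 2.3, -0.3]
grip_width: 0.0307
gripper_force: 0.9
```

Emit:
{"api": "servo_tool", "payload": {
  "deltas": "0.36 0 2.9 0 0 0 -0.0224;0.36 0 2.9 0 0 0 -0.0224;0.36 0 2.9 0 0 0 -0.0224;0.36 0 2.9 0 0 0 -0.0224;0.36 0.1 2.9 0 0 0 -0.0224;0.36 0 2.9 0 0 0 -0.0224;0.36 0 2.9 0 0 0 -0.0224;0.36 0 2.9 0 0 0 -0.0224"
}}

```text
time_s: 24.62
position: [0.5852, -0.3018, 0.0895]
tool_rot: [[-0.328, 0.945, 0.001], [0.945, 0.328, 0.002], [0.001, 0.001, -1.0]]
ft_force: [1.1, 1.2, -0.5]
grip_width: 0.0306
gripper_force: 0.7
```

Emit:
{"api": "servo_tool", "payload": {
  "deltas": "0.36 0 2.9 0 0 0 -0.0224;0.36 0 2.9 0 0 0 -0.0224;0.36 0 2.9 0 0 0 -0.0224;0.36 0 2.9 0 0 0 -0.0224;0.36 0.1 2.9 0 0 0 -0.0224;0.36 0 2.9 0 0 0 -0.0224;0.36 0 2.9 0 0 0 -0.0224;0.36 0 2.9 0 0 0 -0.0224"
}}

```text
time_s: 25.28
position: [0.6064, -0.2924, 0.0896]
tool_rot: [[-0.491, 0.871, 0.001], [0.871, 0.491, 0.002], [0.001, 0.002, -1.0]]
ft_force: [0.2, 0.8, -0.1]
grip_width: 0.0308
gripper_force: 0.5
```

Emit:
{"api": "servo_tool", "payload": {
  "deltas": "0.36 0 2 0 0 0 -0.0154;0.36 0 2 0 0 0 -0.0154;0.36 0 2 0 0 0 -0.0154;0.36 0 2 0 0 0 -0.0154;0.36 0 2 0 0 0 -0.0154;0.36 0 2 0 0 0 -0.0154;0.36 0 2 0 0 0 -0.0154;0.36 0 2 0 0 0 -0.0154"
}}

```text
time_s: 25.95
position: [0.6198, -0.2841, 0.0896]
tool_rot: [[-0.594, 0.805, 0.001], [0.805, 0.594, 0.001], [0.001, 0.001, -1.0]]
ft_force: [0.1, 0.7, -0.3]
grip_width: 0.031
gripper_force: 0.0
```

```bash
python3 - <<'E'
from q import *
M=cur();l=w2lane(M[:3,3]);d=l[:2]-[0,-.29];print(l,np.hypot(*d),'lever-ish angle',np.arctan2(-.109,.071)-np.arctan2(d[1],d[0]),env.observe()['ft_force'])
plan(lev(0,.09),1)
E
```

```text
[ 0.06973877 -0.40019822  0.08959832] 0.13041144075876188 lever-ish angle 0.013118779617804499 [ 0.14443725  0.73193506 -0.27398782]
1 x [ 4.2130e-01  1.7064e+00 -3.9900e-01  1.5000e-03 -5.0000e-04 -1.2600e-02]
```

Emit:
{"api": "servo_tool", "payload": {
  "deltas": "0.36 0.4 1.7 0 0 0 -0.0126;0.5 0 0 0 0 0 0;0.7 0 0 0 0 0 0;0.7 0 0 0 0 0 0;0.7 0 0 0 0 0 0;0.7 0 0 -10 0 0 0;0.7 0 0 -10 0 0 0;0.7 0 0 -15 0 0 0"
}}

```text
time_s: 26.62
position: [0.6206, -0.2827, 0.1252]
tool_rot: [[-0.603, 0.798, 0.0], [0.798, 0.603, 0.002], [0.002, 0.002, -1.0]]
ft_force: [0.5, 0.3, 0.2]
grip_width: 0.0599
gripper_force: 0.0
```

Emit:
{"api": "servo_tool", "payload": {
  "deltas": "0.7 0 0 -20 0 0 0;0.7 0 0 -20 0 0 0;0.7 0 0 -20 0 0 0;0.7 0 0 -20 0 0 0;0.7 0 0 -20 0 0 0;0.7 0 0 0 0 0 0;0.7 0 0 0 0 0 0"
}}

```text
time_s: 27.2
position: [0.6209, -0.283, 0.2265]
tool_rot: [[-0.603, 0.798, 0.004], [0.798, 0.603, -0.0], [-0.003, 0.003, -1.0]]
ft_force: [0.1, 0.2, -0.3]
grip_width: 0.0598
gripper_force: 0.0
```

```bash
python3 - <<'E'
from q import *
from scipy.optimize import least_squares
o=env.observe();print(o['position'],o['ft_force'])
s=env.get_image('scene');t=env.get_image('top');C=cloud(t);L=np.stack([C@ex-CX,C@ey-Y0,C[...,2]],-1)*1000
m=(abs(L[...,0])<34)&(L[...,1]<215)&(L[...,1]>-90)&(L[...,2]>98)&(L[...,2]<112);print('cups',m.sum(),np.percentile(L[m][:,1],[1,99]))
for y in(-14,48,110,172):
  k=m&(abs(L[...,1]-y)<31);Q=L[k][:,:2];print(least_squares(lambda p:np.hypot(*(Q-p).T)-29,[0,y],loss='soft_l1').x)
for p in(s,t):
  x=env.spot_point('lever_grip',p)[0];print(w2lane(px2w(p,*x['uv'],z=.111)))
save(s['img'][110:350,130:400].repeat(2,0).repeat(2,1),'s7.png')
E
```

```text
[ 0.62092186 -0.28304571  0.22650514] [ 0.06040701  0.20437683 -0.29087837]
cups 376 [-34.4303051  199.55959694]
[ -1.52406504 -15.38057384]
[-2.25894489 46.85981096]
[  2.93250249 108.50360977]
[ -0.72699783 169.98278132]
[ 0.07945494 -0.40132393  0.111     ]Traceback (most recent call last):
  File "<stdin>", line 9, in <module>
IndexError: list index out of range
```

```bash
python3 - <<'E'
from h import *
s=env.get_image('scene');save(s['img'][110:350,130:400].repeat(2,0).repeat(2,1),'s8.png')
E
```

```text
(no output)
```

View pics/s8.png

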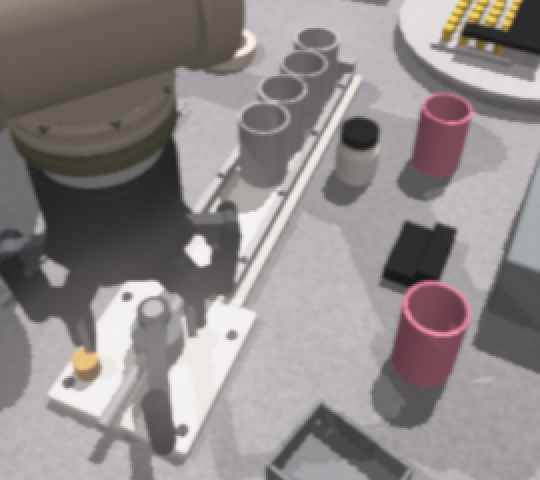

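The picture shows all four cups upright in a closed row (pixels around 265–320, 40–150) and the lever at rest (155, 380). The gripper is clear of everything, so I am handing in.

```bash
python3 -c "
from rig import env
print(env.close_job())"
```

```text
the job is handed in; nothing more can be done
None
```

The job is handed in (no verdict came back): cup_a was stood upright, the lever pulled to its stop and eased back to rest, and my last measurements show all four cups upright and closed up, with cup_a about 15 mm short of lane centre (limit 26 mm).

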